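Try the coarse thread comb leaf on the levelling spindle and hang it back

ROBOT

A 6-joint arm with a two-finger parallel gripper is mounted at the origin on a cart in front of the work surface, level with it; the furniture and walls round the work are solid. World frame = base frame: x ahead of the robot, y to its left, z up, the work surface at z = 0. Lengths are in m, angles in rad, forces in N, time in s.
With the tool pointing down it reaches from about 0.25 to 0.725 m from the base axis. Payload 4 kg.
Tool frame: the origin (TCP) lies between the finger pads; the fingertips stand 17 mm ahead of it and the grasp point (between the pads) lies 2 mm behind it; z points along the fingers, y is the direction in which the jaws open and shut (so a half turn about z gives the same grasp; the last joint's range is limited). The gripper opens to 85 mm and grips with 20 to 120 N. Pads are 22 mm wide; open, the fingers measure 114 mm over their backs; the gripper's body (76 mm by 85 mm) begins 54 mm behind the grasp point. The pads swing forward as they close: fully open they stand 13 mm farther back than shut.
Start: joints at [-1.161, 0.241, 0.005, 1.335, 0, 1.571], TCP at [0.199, -0.459, 0.248] pointing down, gripper open.
Joint ranges: [-2.72, 2.72], [-1.05, 1.87], [-1.09, 1.28], [-1.99, 2.15], [-1.42, 1.44], [-3.14, 3.14]. Speed limits (rad/s): [2.79, 2.79, 3.14, 3.14, 3.14, 3.14].

INTERFACE

Orientations are given as a unit quaternion [x, y, z, w].
In Python, from workcell import readout, viewer, order gives the robot as it stands. The module is installed in compiled form; this text tells all that it offers.
- The arm moves only by the shell command python3 -m crank 'ROWS'. ROWS is text: rows parted by semicolons, each of 7 numbers parted by spaces: the shift along the tool's x, y, z in m, then the turn, a rotation vector about the tool's x, y, z in rad, then the gripper's target within -1 to 1 (shut at 1, half-way at 0, fully open at -1). A call has 1 to 20 rows; each row shifts and turns the pose as measured when the row begins, along the tool's axes as they then stand; what a row does not reach is not made up. A row lasts 1/12 s, in which the tool goes at most 41.7 mm and 7.16 degrees, less where a joint would pass 70% of its speed; a pose out of reach is approached as far as the arm can. A call with a gripper value outside its range is refused whole. The fingers move at their own pace and stop on an object; the grip force is fixed at half the most. Time passes only in rows, so rows that do not move let the fingers close. It gives the time, the measured TCP pose, the force and the opening at its end, in the units of the state.
- readout.get_obs(): the state, without advancing time (a new reading comes with each control period).
- viewer.camera(name): name is "scene" or "top" or "wrist"; returns the picture (480x640x3 uint8, red, green, blue); there is no depth.
- viewer.calibration(name): a dict with "fx", "fy", "cx", "cy" (pixels), "eye" and "rotation" of the camera in the world. Camera axes: x right, y down, z forward; pixel columns grow to the right and rows downward; lengths in m; the calibration is good to about 2 mm. The wrist camera is an equidistant fisheye: a pixel r from the principal point sees the ray r / f radians off the axis. A picture is of the moment at which its call begins: read the wrist's pose just before it. calibration takes no time and is no camera call; for the wrist camera it gives the pose at the moment of the call.
- order.job_done(): hands the job in, once; it reports no verdict.
The state is a dict: "clock": time; "joint_pos": joint angles; "joint_vel": joint speeds; "tau": joint torques, N m; "eef_pos": TCP position; "tool_rot": TCP orientation; "ft_force": force on the tool from outside, world axes, zero at the start; "ft_torque": the same for the moment, N m; "grip_width": finger opening in m.
Only numpy, scipy, OpenCV 4.12 (cv2) and the standard library are available. Lean on these libraries where they do the work, as an engineer would, in place of code of your own. Each camera call takes 0.05 s, during which the arm holds its last target. There are 200 camera calls.

TASK

Take the coarse-toothed comb leaf, the one with the longer grip, from the rack and set it teeth down along the top of the clamped spindle, feeling for the grooves until its teeth drop fully home, and press it down lightly for a full second, never hard, to check that it sits flat from end to end. Then hang it back upright and fully down in the notches it came from. Leave the fine leaf and the things behind the work alone.

Things in the scene. Friction and masses are not known exactly. Their poses are not given: they have to be found in the camera images.
- coarse_leaf: Coarse thread comb leaf, steel plate 5 mm thick with a black grip: five big teeth at 10 mm pitch along its lower edge, 4.4 mm long, 2.8 mm wide at the tip, 5.1 mm at the base. Origin: middle of the row of tooth tips; x along the leaf, y through its thickness, z up. Blade 50 mm long up to z = 34 mm; above it a plain bar 92 mm long, z = 34 to 46, hangs on its two ends. About 0.16 kg.
- coarse_leaf_grip (a point): Middle of the coarse leaf's grip, 60 mm above the tooth tips. The grip is 56 mm long, 14 mm thick (y), z = 47 to 72 mm; take it from above with a finger on each broad side. More than 25 N of the teeth on the spindle is forcing it
- coarse_leaf_end_a (a point): Tip of the coarse leaf's end tooth on its -x side, 20 mm from its middle
- coarse_leaf_end_b (a point): Tip of the coarse leaf's end tooth on its +x side, 20 mm from its middle
- fine_leaf: Fine comb leaf, same bar, height and axes as the coarse one, but with a shorter grip (36 mm) and seven small teeth at 6 mm pitch on a shorter (42 mm) blade; it hangs in the other pair of notches and stays there
- rack: Fixed wooden rack, 114 x 112 mm, 64 mm high, with two upright cheeks (16 mm thick, centred at x = -41 and +41 mm, 66 mm clear between) that carry two pairs of notches, a leaf to a pair, the leaf along the rack's x. Origin: middle of the underside, z up. Leaf hanging home: tooth tips at z = 16 mm
- notches_a (a point): Midway between the two notches of the pair at the rack's y = +30 mm, at the height of their floor (z = 50 mm). A notch is 7.5 mm wide and flares over its top 5 mm to 17 mm at z = 64 mm
- notches_b (a point): The same for the pair at y = -30 mm
- cradle: Fixed wooden cradle, 176 x 90 mm, with the steel spindle of a levelling leg clamped in it so that it does not give. Origin: middle of the underside, z up; spindle along x, axis at z = 50 mm, y = 0. Clamp straps over the spindle's plain ends at x = -72 and +72 mm reach z = 66 mm; a round foot plate (60 mm) stands on its +x end, x = 85 to 115, up to z = 80 mm
- thread_top (a point): Middle of the spindle's top line, at the height of the thread's crests (cradle z = 68 mm). Trapezoidal thread, 36 mm across, 10 mm pitch, over 50 mm to either side: crests 3.7 mm wide; grooves 5 mm deep, 6.3 mm wide at the mouth, 3.7 mm at the bottom. Where the grooves lie along x differs each time and is not known. Coarse leaf home: its tooth tips 4.4 mm below this point
- nut: Loose flanged bronze nut, 68 mm flange, 42 mm high, standing behind the work; origin at its underside. Leave it.
- oil_vial: Small oil bottle with dropper cap, 33 mm across, 102 mm high, behind the work; leave it.
- brush: Red scrubbing brush with bow handle, 150 x 52 x 91 mm, behind the work; leave it.
- mug: White mug, 79 mm across, 89 mm high, behind the work; leave it.

How it is judged:
By the outcome, as a careful person would: the job done as asked, in the order asked, and still so for the second after the job is handed in, with the robot touching nothing.
It also fails if it takes over 51 s, if anything falls off the work surface, if the arm or the gripper's body presses on something with over 40 N, if the wrist force passes 120 N, or if a joint passes its speed limit or range.

## Working session

There is one attempt and no reset: what is moved stays moved. The work goes in short steps, Python scripts to look and compute and a shell command to move; the robot and the scene stay as the last step left them, time stands still between calls to the robot, and variables do not carry over. Pictures are saved under pics/ and viewed, about 8 in all and at most 12, crops included, and the job is handed in when it is done.

```bash
mkdir -p pics
cat > h.py <<'E'
import numpy as np, cv2
from workcell import readout, viewer, order
from scipy.spatial.transform import Rotation as R
def save(n,f):
    c=viewer.calibration(n); im=viewer.camera(n); cv2.imwrite(f'pics/{f}.png',im[:,:,::-1]); np.save(f'pics/{f}.npy',np.array([c],dtype=object),allow_pickle=True); return im
def cal(f): return np.load(f'pics/{f}.npy',allow_pickle=True)[0]
def ray(c,u,v,fish=False):
    x=(u-c['cx'])/c['fx']; y=(v-c['cy'])/c['fy']
    if fish:
        r=np.hypot(x,y); d=np.array([x/r*np.sin(r),y/r*np.sin(r),np.cos(r)]) if r>0 else np.array([0,0,1.])
    else: d=np.array([x,y,1.])
    d=np.array(c['rotation'])@d; return np.array(c['eye']),d/np.linalg.norm(d)
def plane(c,u,v,z,fish=False):
    e,d=ray(c,u,v,fish); return e+d*(z-e[2])/d[2]
def tri(*rays):
    A=0;b=0
    for e,d in rays:
        P=np.eye(3)-np.outer(d,d); A=A+P; b=b+P@e
    p=np.linalg.solve(A,b); return p,[np.linalg.norm((np.eye(3)-np.outer(d,d))@(p-e)) for e,d in rays]
def proj(c,p,fish=False):
    q=np.array(c['rotation']).T@(np.array(p)-np.array(c['eye']))
    if fish:
        r=np.hypot(q[0],q[1]); t=np.arctan2(r,q[2]); return c['cx']+c['fx']*t*q[0]/r, c['cy']+c['fy']*t*q[1]/r
    return c['cx']+c['fx']*q[0]/q[2], c['cy']+c['fy']*q[1]/q[2]
E
python3 - <<'E'
from h import *
for n in('scene','top','wrist'):
    save(n,n+'0'); c=cal(n+'0'); print(n,{k:np.round(v,4).tolist() for k,v in c.items()})
print(readout.get_obs())
E
```

```text
scene {'fx': 608.4707, 'fy': 608.4707, 'cx': 324.5919, 'cy': 237.9546, 'eye': [-0.1403, 0.828, 0.7765], 'rotation': [-0.2788, 0.8278, -0.4566, 0.1686]}
top {'fx': 495.8473, 'fy': 495.8473, 'cx': 310.1973, 'cy': 243.4285, 'eye': [0.4505, -0.045, 0.9353], 'rotation': [-0.6974, 0.7124, -0.0443, 0.0641]}
wrist {'fx': 371.6483, 'fy': 371.6483, 'cx': 321.1613, 'cy': 233.7813, 'eye': [0.2714, -0.4269, 0.3726], 'rotation': [0.826, -0.5418, -0.0861, 0.1297]}
{'clock': 0.15, 'joint_pos': array([-1.16097679e+00,  2.41247981e-01,  4.01849001e-03,  1.33521663e+00,
        6.62380007e-06,  1.57079180e+00]), 'joint_vel': array([ 0.00045352, -0.00186343,  0.00444173,  0.00040682,  0.00164539,
        0.00057862]), 'tau': array([-5.68106952e-04, -3.72634792e+01,  2.52638733e+01,  1.23515027e-02,
       -1.23153643e-05,  9.80778424e-06]), 'eef_pos': array([ 0.19903819, -0.45816871,  0.24760763]), 'tool_rot': array([ 9.79078556e-01,  2.03480959e-01, -1.64604466e-04, -8.08313133e-04]), 'ft_force': array([-0.07203125, -0.24311376,  0.09359557]), 'ft_torque': array([ 0.00167114, -0.01184232, -0.00333959]), 'grip_width': 0.0854999598803167}
```

```bash
sed -i "s/np.array(c\['rotation'\])/R.from_quat(c['rotation']).as_matrix()/g" h.py; grep -n from_quat h.py
```

```text
12:    d=R.from_quat(c['rotation']).as_matrix()@d; return np.array(c['eye']),d/np.linalg.norm(d)
21:    q=R.from_quat(c['rotation']).as_matrix().T@(np.array(p)-np.array(c['eye']))
```

View pics/top0.png

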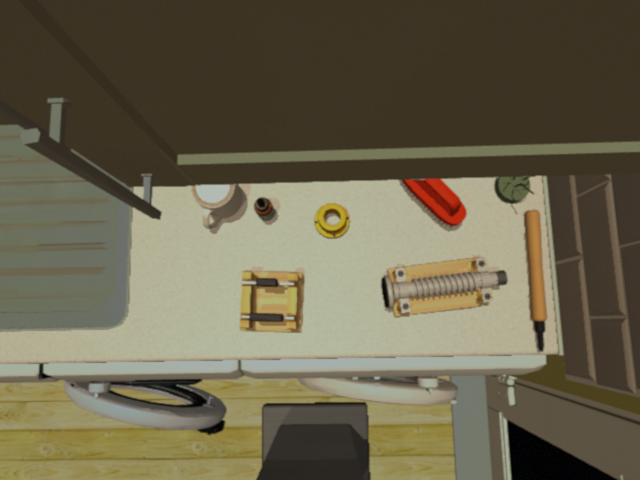

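View pics/scene0.png

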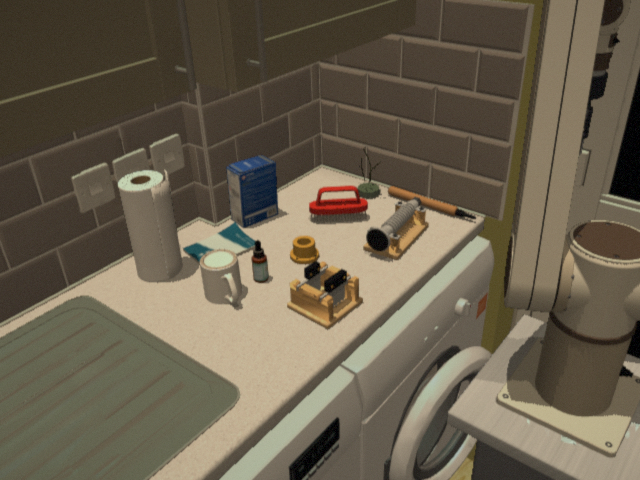

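Run:
```python
from h import *
im=cv2.imread('pics/top0.png')
a=cv2.resize(im[260:345,230:310],None,fx=6,fy=6,interpolation=cv2.INTER_CUBIC)
b=cv2.resize(im[245:330,375:515],None,fx=5,fy=5,interpolation=cv2.INTER_CUBIC)
print(a.shape,b.shape)
cv2.imwrite('pics/c1.png',a)
c=cal('top0')
for n,u,v,z in [('rack',271,301,.064),('coarse',263,317.5,.09),('cradle footplate',388,291,.05),('far end',503,278,.05),('spmid',440,287,.068)]: print(n,plane(c,u,v,z).round(4))
w=cal('wrist0'); o=readout.get_obs(); T=R.from_quat(o['tool_rot'])
print(T.inv().apply(np.array(w['eye'])-o['eef_pos']), (T.inv()*R.from_quat(w['rotation'])).as_matrix().round(3)); print(T.as_matrix().round(3))
```

```text
(510, 480, 3) (425, 700, 3)
rack [0.4852 0.0488 0.064 ]
coarse [0.4567 0.0598 0.09  ]
cradle footplate [ 0.4992 -0.1577  0.05  ]
far end [ 0.5179 -0.3611  0.05  ]
spmid [ 0.5032 -0.2455  0.068 ]
[ 7.88078409e-02 -2.32337040e-05 -1.24991978e-01] [[-0.    -0.952 -0.307]
 [ 1.    -0.    -0.   ]
 [ 0.    -0.307  0.952]]
[[ 0.917  0.398 -0.001]
 [ 0.398 -0.917  0.002]
 [ 0.    -0.002 -1.   ]]
```

View pics/c1.png

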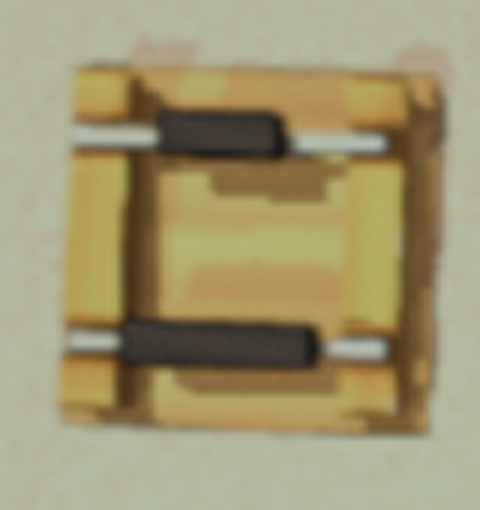

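```bash
python3 -m crank '.037 -.0085 0 0 0 -.11 -.5;.037 -.0045 0 0 0 -.11 -.5;.037 -.0005 0 0 0 -.11 -.5;.037 .0035 0 0 0 -.11 -.5;.037 .0075 0 0 0 -.11 -.5;.036 .0115 0 0 0 -.11 -.5;.035 .0155 0 0 0 -.11 -.5;.034 .019 0 0 0 -.11 -.5;.032 .022 0 0 0 -.11 -.5;.030 .025 0 0 0 -.11 -.5;0 0 0 0 0 0 -.5;0 0 0 0 0 0 -.5'
```

```text
clock: 1.15
eef_pos: [0.5062, -0.2103, 0.2417]
tool_rot: [0.712, 0.702, -0.001, -0.004]
ft_force: [-0.3, 0.1, 0.1]
grip_width: 0.0642
```

```bash
python3 -c "
from h import *
save('wrist','w1')"
python3 -m crank '-.03 0 .025 0 0 0 -.5;-.03 0 .025 0 0 0 -.5;0 0 0 0 0 0 -.5;0 0 0 0 0 0 -.5'
python3 -c "
from h import *
save('wrist','w2')"
```

```text
clock: 1.53
eef_pos: [0.503, -0.274, 0.1907]
tool_rot: [0.714, 0.7, 0.0, -0.003]
ft_force: [-0.3, 0.3, 1.0]
grip_width: 0.0643
```

View pics/w2.png

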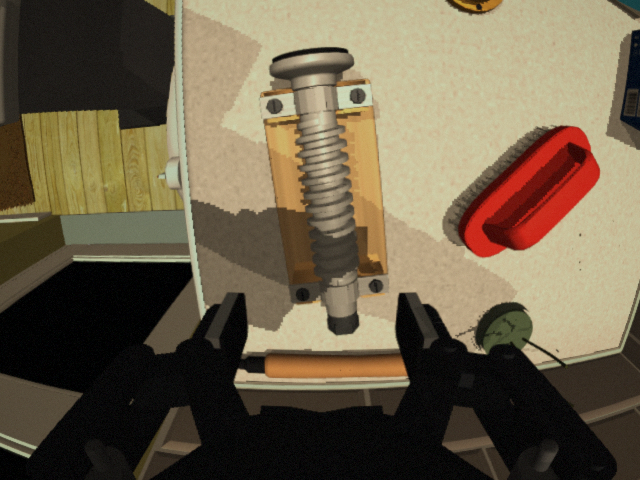

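View pics/w1.png

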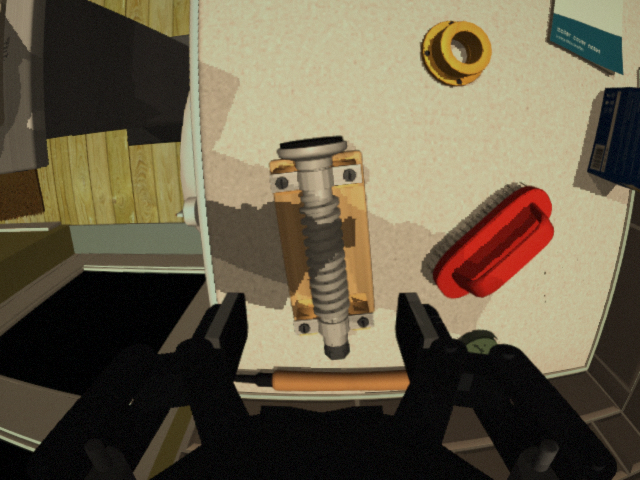

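Run:
```python
from h import *
G=[[(281,183),(349,174),(304,328),(363,322)],[(274,106),(358,96),(303,294),(376,286)]]
C=[cal('w1'),cal('w2')]; I=[cv2.cvtColor(cv2.imread(f'pics/{n}.png'),cv2.COLOR_BGR2GRAY) for n in('w1','w2')]
pts=[]
for k in range(4):
    rs=[];px=[]
    for j in range(2):
        u,v=G[j][k]; r=9; p=I[j][v-r:v+r+1,u-r:u+r+1]; m=(p<(90 if True else 0)).astype(np.uint8)
        n,l,s,ce=cv2.connectedComponentsWithStats(m); 
        d=[np.hypot(*(ce[i]-r)) for i in range(1,n)]; i=1+int(np.argmin(d)); q=(u-r+ce[i][0],v-r+ce[i][1]); px.append((np.round(q,1).tolist(),int(s[i,4]))); rs.append(ray(C[j],*q,True))
    p,e=tri(*rs); pts.append(p); print(px,p.round(4),np.round(e,4))
P=np.array(pts); a=(P[0]+P[1])/2; b=(P[2]+P[3])/2
print('a',a,'b',b,'dist',np.linalg.norm(a-b),'mid',(a+b)/2,'yaw',np.degrees(np.arctan2(*(a-b)[1::-1])), 'widths',np.linalg.norm(P[0]-P[1]),np.linalg.norm(P[2]-P[3]))
```

```text
[([281.3, 182.6], 119), ([274.2, 106.2], 167)] [ 0.4713 -0.1854  0.0538] [0.0001 0.0001]
[([349.0, 174.7], 119), ([357.0, 95.8], 167)] [ 0.5291 -0.1794  0.054 ] [0. 0.]
[([303.9, 327.7], 83), ([302.9, 293.6], 345)] [ 0.4867 -0.3274  0.056 ] [0.0003 0.0003]
[([362.9, 321.5], 91), ([375.5, 285.5], 150)] [ 0.5446 -0.3238  0.0515] [0. 0.]
a [ 0.50022548 -0.18237654  0.05392011] b [ 0.51564632 -0.32559627  0.05375907] dist 0.1440476288159021 mid [ 0.5079359  -0.2539864   0.05383959] yaw 96.14550796747228 widths 0.0580749991743721 0.05809320766577239
```

Run:
```python
from h import *
m=np.array([.5079,-.2540,.068]); y=np.radians(96.1); d=np.array([np.cos(y),np.sin(y),0]); n=np.array([-d[1],d[0],0])
s=np.arange(-60,60.1,.25)/1000; rows=[]
for k,f in enumerate(['w1','w2']):
    c=cal(f); im=cv2.imread(f'pics/{f}.png')
    L=np.arange(-22,22.1,.5)/1000
    uv=np.array([[proj(c,m+a*d+b*n,True) for a in s] for b in L]).astype(np.float32)
    st=cv2.remap(im,uv[:,:,0],uv[:,:,1],cv2.INTER_CUBIC); rows.append(cv2.resize(st,(780,290),interpolation=cv2.INTER_CUBIC))
    g=cv2.cvtColor(st,cv2.COLOR_BGR2GRAY)[40:49].mean(0); print(f,[int(v) for v in g[::4]])
    h=(g-cv2.blur(g.reshape(1,-1).astype(np.float32),(41,1))[0]); w=np.abs(s)<.047
    for per in(.0095,.01,.0105):
        z=(h[w]*np.exp(2j*np.pi*s[w]/per)).sum(); print(per,abs(z).round(),'bright phase mm',(np.angle(z)/2/np.pi*per*1000).round(2))
cv2.imwrite('pics/strip.png',np.vstack(rows))
```

```text
w1 [121, 125, 126, 141, 149, 143, 140, 140, 142, 131, 97, 64, 63, 80, 114, 134, 139, 144, 144, 132, 97, 68, 69, 84, 116, 137, 139, 142, 142, 130, 92, 64, 71, 96, 127, 139, 140, 141, 142, 131, 93, 69, 76, 101, 128, 139, 140, 142, 143, 131, 94, 70, 77, 104, 132, 139, 132, 120, 118, 109, 78, 55, 54, 57, 61, 62, 61, 63, 63, 61, 55, 53, 54, 59, 61, 61, 63, 64, 63, 61, 58, 54, 55, 60, 62, 62, 62, 63, 63, 63, 56, 55, 55, 58, 62, 69, 110, 147, 150, 136, 99, 80, 104, 138, 146, 142, 138, 149, 152, 136, 98, 82, 113, 145, 149, 144, 142, 151, 156, 159, 169]
0.0095 2923.0 bright phase mm -3.96
0.01 4710.0 bright phase mm -3.37
0.0105 3508.0 bright phase mm -2.97
w2 [132, 136, 146, 157, 151, 123, 69, 65, 68, 64, 59, 55, 55, 58, 64, 66, 65, 66, 66, 65, 57, 55, 55, 59, 64, 65, 64, 65, 67, 64, 57, 54, 57, 62, 64, 64, 79, 108, 124, 140, 87, 74, 94, 136, 148, 148, 149, 153, 153, 143, 91, 77, 104, 146, 150, 148, 148, 155, 155, 148, 86, 80, 116, 150, 152, 145, 138, 159, 161, 150, 91, 83, 130, 154, 162, 152, 148, 184, 189, 174, 108, 103, 168, 185, 185, 149, 153, 191, 193, 180, 101, 120, 179, 190, 187, 134, 150, 196, 197, 183, 107, 134, 187, 194, 184, 113, 157, 199, 200, 186, 108, 154, 194, 195, 194, 178, 195, 200, 201, 196, 186]
0.0095 3297.0 bright phase mm -3.65
0.01 3359.0 bright phase mm -3.88
0.0105 2441.0 bright phase mm -4.16
```

View pics/strip.png

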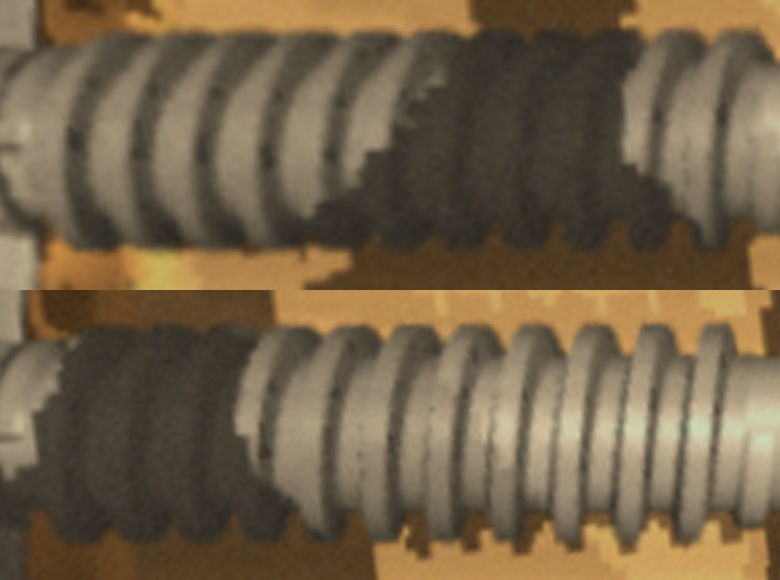

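```bash
python3 -m crank '.04 -.005 -.002 0 0 0 -.5;.04 -.005 -.002 0 0 0 -.5;.04 -.005 -.002 0 0 0 -.5;.04 -.005 -.002 0 0 0 -.5;.04 -.005 -.002 0 0 0 -.5;.04 -.005 -.002 0 0 0 -.5;.04 -.005 -.002 0 0 0 -.5;.01 -.003 -.002 0 0 0 -.5;0 0 0 0 0 0 -.5;0 0 0 0 0 0 -.5'
python3 -c "
from h import *
save('wrist','w3')"
python3 -m crank '.025 0 .015 0 0 0 -.3;.025 0 .015 0 0 0 -.3;0 0 0 0 0 0 -.3;0 0 0 0 0 0 -.3'
python3 -c "
from h import *
save('wrist','w4')
a=cv2.imread('pics/w3.png');b=cv2.imread('pics/w4.png')
cv2.imwrite('pics/w34.png',np.hstack([a[:,160:520],b[:,160:520]]))"
```

```text
clock: 2.42
eef_pos: [0.4682, 0.0239, 0.2162]
tool_rot: [0.72, 0.694, 0.005, 0.001]
ft_force: [0.5, 0.2, 0.7]
grip_width: 0.0641
clock: 2.8
eef_pos: [0.4732, 0.0688, 0.1876]
tool_rot: [0.724, 0.689, 0.006, 0.004]
ft_force: [0.3, 0.3, -0.1]
grip_width: 0.0552
```

View pics/w34.png

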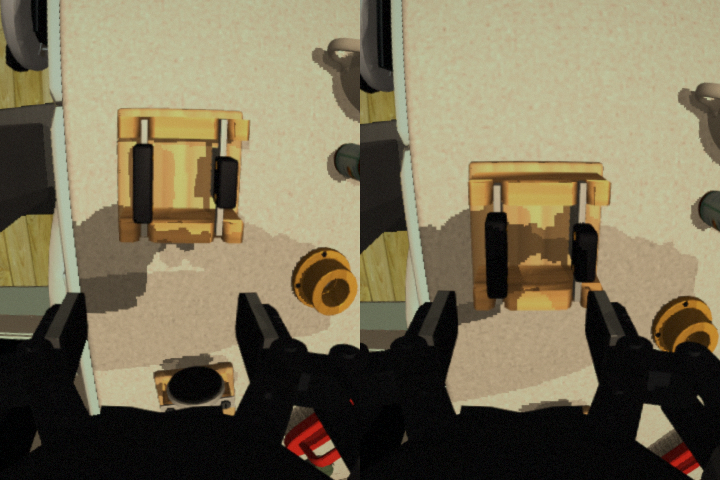

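Run:
```python
from h import *
from scipy.optimize import brentq
D={}
for f,roi in(('w3',(275,100,330,250)),('w4',(275,165,325+20,315))):
    c=cal(f); im=cv2.imread(f'pics/{f}.png'); x0,y0,x1,y1=roi; p=im[y0:y1,x0:x1]; hsv=cv2.cvtColor(p,cv2.COLOR_BGR2HSV)
    dark=(p.max(2)<45).astype(np.uint8); n,l,s,ce=cv2.connectedComponentsWithStats(dark); 
    for i in range(1,n):
        if s[i,4]>300: print(f,'dark',s[i]+[x0,y0,0,0,0],ce[i]+[x0,y0])
    i=1+np.argmax([s[k,4] if 5<s[k,0] else 0 for k in range(1,n)]); M=l==i
    ys=np.where(M.any(1))[0]
    print(' rows',[(int(y+y0),int(np.where(M[y])[0].min()+x0),int(np.where(M[y])[0].max()+x0)) for y in ys[::6]]+[int(ys[-1]+y0)])
    sil=((hsv[:,:,1]<60)&(p.min(2)>60)).astype(np.uint8); n,l,s,ce=cv2.connectedComponentsWithStats(sil)
    for i in range(1,n):
        if s[i,4]>15: print(' silver',s[i]+[x0,y0,0,0,0],(ce[i]+[x0,y0]).round(1))
    D[f]=c
```

```text
w3 dark [ 293  144   19   80 1484] [302.04447439 183.38005391]
 rows [(144, 297, 309), (150, 293, 311), (156, 293, 311), (162, 293, 311), (168, 293, 311), (174, 293, 311), (180, 293, 311), (186, 293, 311), (192, 293, 311), (198, 293, 311), (204, 293, 311), (210, 293, 311), (216, 293, 311), (222, 295, 310), 223]
 silver [275 100  55  40 387] [299.  105.4]
 silver [302 120   5  24 116] [304.  131.3]
 silver [275 192   2  12  19] [275.4 197.5]
w4 dark [ 285  212   23   87 1814] [296.23153252 255.1323043 ]
 rows [(212, 300, 302), (218, 286, 305), (224, 285, 306), (230, 285, 306), (236, 285, 306), (242, 286, 306), (248, 286, 307), (254, 286, 307), (260, 286, 306), (266, 286, 306), (272, 286, 307), (278, 286, 306), (284, 287, 307), (290, 287, 307), (296, 288, 306), 298]
```

Run:
```python
from h import *
a,b=cal('w3'),cal('w4')
far,e=tri(ray(a,302.5,223.7,True),ray(b,297,298.7,True)); near,e2=tri(ray(a,303,143.5,True),ray(b,301,212,True))
print('far',far.round(4),e,'near',near.round(4),e2,'len',np.linalg.norm(far[:2]-near[:2]))
for c,rows in((a,[(156,292.5,311.5),(183,292.5,311.5),(210,292.5,311.5)]),(b,[(224,284.7,306.5),(254,285.6,307.3),(284,286.7,307.4)])):
    for v,l,r in rows:
        L=plane(c,l,v,.088,True); Rr=plane(c,r,v,.063,True); print('L',L.round(4),'R',Rr.round(4),'mid x',((L+Rr)/2)[:2].round(4))
bar,e=tri(ray(a,304,119.7,True),ray(b,657-320-0,185,True)) if 0 else (plane(a,304,119.7,.062,True),0); print('bar end',bar.round(4))
o=readout.get_obs(); T=R.from_quat(o['tool_rot']); print(o['eef_pos'],T.as_euler('zyx',degrees=True),T.as_matrix().round(3))
```

```text
far [0.456  0.0289 0.0862] [np.float64(4.720538605015444e-05), np.float64(4.720538605015232e-05)] near [0.46   0.0845 0.0648] [np.float64(0.0017513684388120974), np.float64(0.0017513684388119535)] len 0.05568229811138493
L [0.4517 0.0778 0.088 ] R [0.4641 0.0748 0.063 ] mid x [0.4579 0.0763]
L [0.4507 0.059  0.088 ] R [0.4632 0.0542 0.063 ] mid x [0.457  0.0566]
L [0.4496 0.0398 0.088 ] R [0.4623 0.033  0.063 ] mid x [0.456  0.0364]
L [0.4522 0.083  0.088 ] R [0.4649 0.0751 0.063 ] mid x [0.4586 0.079 ]
L [0.4512 0.0628 0.088 ] R [0.4641 0.0526 0.063 ] mid x [0.4576 0.0577]
L [0.4501 0.0413 0.088 ] R [0.4627 0.0288 0.063 ] mid x [0.4564 0.0351]
bar end [0.4596 0.1023 0.062 ]
[0.47300885 0.06864324 0.18739453] [ -87.13837991    0.75900302 -179.79520729] [[ 0.05   0.999  0.013]
 [ 0.999 -0.05   0.004]
 [ 0.004  0.013 -1.   ]]
```

```bash
python3 -m crank '-.007 -.008 .015 .013 -.004 0 -.1;-.006 -.007 .025 0 0 0 -.1;0 0 .025 0 0 0 -.1;0 0 0 0 0 0 -.1;0 0 0 0 0 0 -.1;0 0 0 0 0 0 -.1'; python3 -c "
from h import *
o=readout.get_obs(); M=R.from_quat(o['tool_rot']).as_matrix(); print(o['eef_pos'],M.round(4)); print(M.T@(np.array([.4574,.0566,.074])-o['eef_pos']))"
```

```text
clock: 3.35
eef_pos: [0.4613, 0.048, 0.125]
tool_rot: [0.729, 0.684, 0.002, 0.003]
ft_force: [-0.3, 0.1, -0.5]
grip_width: 0.0469
[0.46127623 0.04804457 0.12496339] [[ 6.31e-02  9.98e-01  6.90e-03]
 [ 9.98e-01 -6.31e-02 -1.00e-03]
 [-6.00e-04  7.00e-03 -1.00e+00]]
[ 0.00832282 -0.00476496  0.05092655]
```

```bash
python3 -m crank '.008 -.005 .01 .007 .001 -.014 -.1;0 0 .015 0 0 0 -.1;0 0 0 0 0 0 -.1;0 0 0 0 0 0 -.1'; python3 -c "
from h import *
o=readout.get_obs(); M=R.from_quat(o['tool_rot']).as_matrix(); print(o['eef_pos'],M.round(4)); print(M.T@(np.array([.4574,.0566,.074])-o['eef_pos']))"
```

```text
clock: 3.68
eef_pos: [0.4609, 0.0571, 0.1037]
tool_rot: [0.724, 0.689, 0.004, 0.002]
ft_force: [0.3, -0.3, 0.4]
grip_width: 0.0467
[0.46092583 0.05714785 0.10366733] [[ 0.0492  0.9987  0.0089]
 [ 0.9988 -0.0492  0.0024]
 [ 0.0029  0.0088 -1.    ]]
[-0.00080589 -0.0037554   0.02963325]
```

```bash
python3 -m crank '-.001 -.004 0 .009 -.003 0 -.1;0 -.002 .010 0 0 0 -.1;0 -.002 .008 0 0 0 -.1;0 0 0 0 0 0 -.1'; python3 -c "
from h import *
o=readout.get_obs(); M=R.from_quat(o['tool_rot']).as_matrix(); print(o['eef_pos'],M.round(4)); print(M.T@(np.array([.4574,.0566,.074])-o['eef_pos']))"
```

```text
clock: 4.02
eef_pos: [0.4544, 0.0578, 0.0883]
tool_rot: [0.724, 0.69, 0.002, 0.001]
ft_force: [-0.1, -0.5, 0.7]
grip_width: 0.0469
[0.45438574 0.05777242 0.08831652] [[ 4.720e-02  9.989e-01  3.700e-03]
 [ 9.989e-01 -4.720e-02  6.000e-04]
 [ 7.000e-04  3.700e-03 -1.000e+00]]
[-0.00103942  0.00301338  0.01432698]
```

```bash
python3 -m crank '-.001 .003 .006 .004 0 0 -.1;0 0 .007 0 0 0 -.1;0 0 0 0 0 0 -.1;0 0 0 0 0 0 -.1'; python3 -c "
from h import *
o=readout.get_obs(); M=R.from_quat(o['tool_rot']).as_matrix(); print(o['eef_pos'],M.round(4)); print(M.T@(np.array([.4574,.0566,.074])-o['eef_pos']))"
```

```text
clock: 4.35
eef_pos: [0.4584, 0.0568, 0.0752]
tool_rot: [0.723, 0.69, 0.001, -0.0]
ft_force: [0.1, -0.9, -0.4]
grip_width: 0.0474
[0.45843303 0.05682789 0.07523942] [[ 4.670e-02  9.989e-01  8.000e-04]
 [ 9.989e-01 -4.670e-02  9.000e-04]
 [ 9.000e-04  8.000e-04 -1.000e+00]]
[-0.00027708 -0.00102223  0.00123835]
```

Pose matches within ~1 mm; close.

```bash
python3 -m crank '0 -.001 .001 0 0 0 .2;0 0 0 0 0 0 .5;0 0 0 0 0 0 .8;0 0 0 0 0 0 1;0 0 0 0 0 0 1;0 0 0 0 0 0 1;0 0 0 0 0 0 1;0 0 0 0 0 0 1'; python3 -c "
from h import *
o=readout.get_obs(); M=R.from_quat(o['tool_rot']).as_matrix(); print(o['eef_pos'],M.round(4),o['ft_force'],o['ft_torque'])"
```

```text
clock: 5.02
eef_pos: [0.4572, 0.0568, 0.0743]
tool_rot: [0.724, 0.69, 0.0, -0.0]
ft_force: [0.3, 0.4, -0.9]
grip_width: 0.0134
[0.45722193 0.05675389 0.07429656] [[ 4.700e-02  9.989e-01  3.000e-04]
 [ 9.989e-01 -4.700e-02  9.000e-04]
 [ 9.000e-04  3.000e-04 -1.000e+00]] [ 0.32082986  0.42246318 -0.87135339] [-0.02619956 -0.00726965  0.02986645]
```

```bash
python3 -m crank '0 0 -.006 0 0 0 1;0 0 -.008 0 0 0 1;0 0 -.008 0 0 0 1;0 0 -.012 0 0 0 1;0 0 -.02 0 0 0 1;0 0 -.02 0 0 0 1;0 0 -.02 0 0 0 1;0 0 -.01 0 0 0 1;0 0 0 0 0 0 1'; python3 -c "
from h import *
o=readout.get_obs(); M=R.from_quat(o['tool_rot']).as_matrix(); print(o['eef_pos'],M.round(4),o['ft_force'],o['ft_torque'])
s=.00275; y=np.radians(96.1); d=np.array([np.cos(y),np.sin(y),0]); t=np.array([.5079,-.2540,.0])+s*d; t[2]=.17; print(t, M.T@(t-o['eef_pos']))"
```

```text
clock: 5.77
eef_pos: [0.4562, 0.0566, 0.1879]
tool_rot: [0.724, 0.69, 0.0, -0.0]
ft_force: [0.9, -0.7, -1.4]
grip_width: 0.0129
[0.45622987 0.05655399 0.18789396] [[ 4.700e-02  9.989e-01  1.000e-04]
 [ 9.989e-01 -4.700e-02  9.000e-04]
 [ 9.000e-04  0.000e+00 -1.000e+00]] [ 0.92996374 -0.73681071 -1.36970486] [ 0.02579247 -0.02075911 -0.03164138]
[ 0.50760777 -0.25126557  0.17      ] [-0.3050834   0.06577304  0.01762929]
```

```bash
python3 -m crank '-.02 .004 0 0 0 0 1;-.035 .0075 0 0 0 0 1;-.035 .0075 0 0 0 0 1;-.035 .0075 0 0 0 0 1;-.035 .0075 0 0 0 0 1;-.035 .0075 0 0 0 0 1;-.035 .0075 0 0 0 0 1;-.035 .0075 0 0 0 0 1;-.03 .006 0 0 0 0 1;-.01 .003 0 0 0 0 1;0 0 0 0 0 -.05 1;0 0 0 0 0 -.05 1;0 0 0 0 0 -.05 1;0 0 0 0 0 0 1;0 0 0 0 0 0 1'
cat > st.py <<'E'
from h import *
import sys
s,z=float(sys.argv[1])/1000,float(sys.argv[2])
o=readout.get_obs(); M=R.from_quat(o['tool_rot']).as_matrix(); y=np.radians(96.1); d=np.array([np.cos(y),np.sin(y),0]); t=np.array([.5079,-.2540,0])+s*d; t[2]=z
des=np.c_[d,[d[1],-d[0],0],[0,0,-1]]
print('t',o['clock'],'eef',o['eef_pos'].round(4),'s mm',((o['eef_pos']-[.5079,-.254,0])@d*1000).round(2),'lat',((o['eef_pos']-[.5079,-.254,0])@des[:,1]*1000).round(2),'shift',(M.T@(t-o['eef_pos'])).round(4),'turn',R.from_matrix(M.T@des).as_rotvec().round(4),'F',o['ft_force'].round(2),'Tq',o['ft_torque'].round(3),'w',o['grip_width'].round(4))
E
python3 st.py 2.75 .15
```

```text
clock: 7.02
eef_pos: [0.5086, -0.2642, 0.1851]
tool_rot: [0.666, 0.746, 0.002, -0.002]
ft_force: [-1.1, -0.2, -1.5]
grip_width: 0.0126Traceback (most recent call last):
  File "st.py", line 6, in <module>
    print('t',o['clock'],'eef',o['eef_pos'].round(4),'s mm',((o['eef_pos']-[.5079,-.254,0])@d*1000).round(2),'lat',((o['eef_pos']-[.5079,-.254,0])@des[:,1]*1000).round(2),'shift',(M.T@(t-o['eef_pos'])).round(4),'turn',R.from_matrix(M.T@des).as_rotvec().round(4),'F',o['ft_force'].round(2),'Tq',o['ft_torque'].round(3),'w',o['grip_width'].round(4))
                                                                                                                                                                                                                                                                                                                                  ^^^^^^^^^^^^^^^^^^^^^
AttributeError: 'float' object has no attribute 'round'
```

```bash
sed -i "s/o\['grip_width'\].round(4)/round(o['grip_width'],4)/" st.py; python3 st.py 2.75 .15
```

```text
t 7.0167 eef [ 0.5086 -0.2642  0.1851] s mm -10.22 lat -0.43 shift [0.0128 0.0005 0.0352] turn [ 0.0009 -0.0059  0.0059] F [-1.14 -0.2  -1.54] Tq [ 0.019  0.027 -0.018] w 0.0126
```

```bash
python3 -m crank '.006 0 .01 .001 -.005 .006 1;.006 0 .015 0 0 0 1;.001 0 .012 0 0 0 1;0 0 0 0 0 0 1;0 0 0 0 0 0 1'; python3 st.py 2.75 .135; python3 -c "
from h import *
im=save('wrist','w5'); print(cal('w5'))
cv2.imwrite('pics/w5c.png',cv2.resize(im[100:420,200:440,::-1],None,fx=1.85,fy=1.85,interpolation=cv2.INTER_CUBIC))"
```

```text
clock: 7.43
eef_pos: [0.5072, -0.2486, 0.1476]
tool_rot: [0.67, 0.743, 0.001, -0.0]
ft_force: [-0.8, 0.6, -0.4]
grip_width: 0.0129
t 7.4333 eef [ 0.5072 -0.2486  0.1476] s mm 5.44 lat -0.09 shift [-0.0027  0.0001  0.0126] turn [ 0.0005 -0.001  -0.0037] F [-0.78  0.57 -0.36] Tq [-0.048 -0.054 -0.028] w 0.0129
{'fx': 371.64829954431775, 'fy': 371.64829954431775, 'cx': 321.161316948707, 'cy': 233.78133886076358, 'eye': array([ 0.49911675, -0.17033054,  0.27280281]), 'rotation': array([0.98658461, 0.05056555, 0.0082195 , 0.15500444])}
```

View pics/w5c.png

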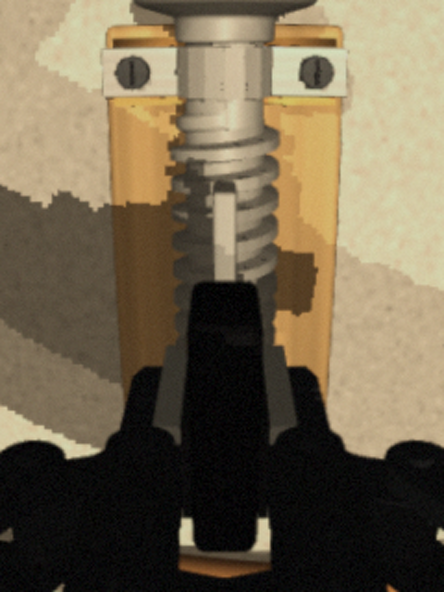

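Run:
```python
from h import *
c=cal('w5'); im=cv2.imread('pics/w5.png'); g=cv2.cvtColor(im,cv2.COLOR_BGR2GRAY)
y=np.radians(96.1); d=np.array([np.cos(y),np.sin(y),0]); n=np.array([-d[1],d[0],0]); m=np.array([.5079,-.254,0])
print('col',[(v,int(g[v,321])) for v in range(194,212)])
for v in(203,203.8,204.5):
    p=plane(c,321.1,v,.1353,True)-m; print(v,'bar end s',(p@d*1000).round(2),'lat',(p@n*1000).round(2))
for lat in(-6,0,):
    s=np.arange(30,60,.5); q=np.array([[proj(c,m+[0,0,np.sqrt(.018**2-(lat/1000)**2)+.05]+a/1000*d+lat/1000*n,True) for a in s]],dtype=np.float32)
    gg=cv2.remap(g,q[:,:,0],q[:,:,1],cv2.INTER_CUBIC)[0]; print(lat,list(zip(s.tolist(),gg.tolist())))
S=[(200+132/1.85,100+72/1.85),(200+317/1.85,100+72/1.85)]
P=[plane(c,*u,.0538,True) for u in S]; print('strap screws s',[((p-m)@d*1000).round(1) for p in P],'lat',[((p-m)@n*1000).round(1) for p in P])
```

```text
col [(194, 119), (195, 99), (196, 97), (197, 88), (198, 71), (199, 57), (200, 58), (201, 60), (202, 63), (203, 75), (204, 126), (205, 163), (206, 184), (207, 185), (208, 187), (209, 186), (210, 187), (211, 186)]
203 bar end s 52.1 lat -0.08
203.8 bar end s 51.78 lat -0.08
204.5 bar end s 51.51 lat -0.08
-6 [(30.0, 121), (30.5, 85), (31.0, 68), (31.5, 79), (32.0, 83), (32.5, 94), (33.0, 116), (33.5, 138), (34.0, 152), (34.5, 161), (35.0, 161), (35.5, 161), (36.0, 155), (36.5, 159), (37.0, 168), (37.5, 171), (38.0, 171), (38.5, 169), (39.0, 169), (39.5, 164), (40.0, 139), (40.5, 96), (41.0, 79), (41.5, 97), (42.0, 102), (42.5, 120), (43.0, 147), (43.5, 158), (44.0, 161), (44.5, 160), (45.0, 160), (45.5, 162), (46.0, 163), (46.5, 156), (47.0, 166), (47.5, 174), (48.0, 174), (48.5, 173), (49.0, 170), (49.5, 161), (50.0, 138), (50.5, 108), (51.0, 99), (51.5, 101), (52.0, 109), (52.5, 136), (53.0, 161), (53.5, 163), (54.0, 164), (54.5, 162), (55.0, 160), (55.5, 163), (56.0, 168), (56.5, 172), (57.0, 174), (57.5, 173), (58.0, 174), (58.5, 177), (59.0, 174), (59.5, 175)]
0 [(30.0, 189), (30.5, 188), (31.0, 189), (31.5, 187), (32.0, 186), (32.5, 187), (33.0, 186), (33.5, 187), (34.0, 185), (34.5, 186), (35.0, 176), (35.5, 150), (36.0, 109), (36.5, 69), (37.0, 63), (37.5, 60), (38.0, 58), (38.5, 56), (39.0, 62), (39.5, 77), (40.0, 91), (40.5, 97), (41.0, 98), (41.5, 110), (42.0, 156), (42.5, 188), (43.0, 194), (43.5, 194), (44.0, 194), (44.5, 192), (45.0, 177), (45.5, 152), (46.0, 170), (46.5, 194), (47.0, 200), (47.5, 201), (48.0, 201), (48.5, 196), (49.0, 190), (49.5, 156), (50.0, 113), (50.5, 95), (51.0, 107), (51.5, 140), (52.0, 178), (52.5, 196), (53.0, 198), (53.5, 199), (54.0, 199), (54.5, 200), (55.0, 185), (55.5, 170), (56.0, 177), (56.5, 194), (57.0, 201), (57.5, 201), (58.0, 204), (58.5, 201), (59.0, 201), (59.5, 202)]
strap screws s [np.float64(72.2), np.float64(72.0)] lat [np.float64(29.0), np.float64(-29.7)]
```

```bash
python3 -m crank '-.003 0 .006 0 -.001 -.004 1;0 0 .007 0 0 0 1;0 0 0 0 0 0 1;0 0 0 0 0 0 1'; python3 st.py 2.45 .130; python3 -m crank '0 0 0 0 0 0 1;0 0 0 0 0 0 1'; python3 st.py 2.45 .13
```

```text
clock: 7.82
eef_pos: [0.5089, -0.2526, 0.1357]
tool_rot: [0.668, 0.744, 0.001, 0.002]
ft_force: [-0.4, 0.4, -2.2]
grip_width: 0.013
t 7.8167 eef [ 0.5089 -0.2526  0.1357] s mm 1.3 lat 1.18 shift [ 0.0012 -0.0012  0.0057] turn [0.0037 0.0023 0.0001] F [-0.43  0.37 -2.16] Tq [ 0.014 -0.035  0.024] w 0.013
clock: 7.98
eef_pos: [0.509, -0.2529, 0.1359]
tool_rot: [0.669, 0.744, 0.001, 0.002]
ft_force: [0.2, -0.6, -1.7]
grip_width: 0.0131
t 7.9833 eef [ 0.509  -0.2529  0.1359] s mm 0.97 lat 1.21 shift [ 0.0015 -0.0012  0.0058] turn [ 0.0039  0.0023 -0.0006] F [ 0.2  -0.57 -1.67] Tq [0.02  0.002 0.013] w 0.0131
```

```bash
python3 -m crank '.001 -.001 .002 .004 .002 0 1;.0005 0 .003 0 0 0 1;0 0 0 0 0 0 1;0 0 0 0 0 0 1'; python3 st.py 2.45 .127
```

```text
clock: 8.32
eef_pos: [0.5081, -0.2517, 0.1311]
tool_rot: [0.669, 0.743, -0.0, 0.001]
ft_force: [-0.7, -0.5, -1.1]
grip_width: 0.013
t 8.3167 eef [ 0.5081 -0.2517  0.1311] s mm 2.22 lat 0.48 shift [ 0.0002 -0.0005  0.0041] turn [ 0.0007  0.0009 -0.0009] F [-0.65 -0.46 -1.07] Tq [-0.052 -0.009  0.014] w 0.013
```

```bash
python3 -m crank '.0002 -.0004 .0015 .001 .001 -.001 1;0 0 .0015 0 0 0 1;0 0 .0015 0 0 0 1;0 0 0 0 0 0 1'; python3 st.py 2.45 .122
```

```text
clock: 8.65
eef_pos: [0.5077, -0.2515, 0.1261]
tool_rot: [0.668, 0.744, -0.0, -0.0]
ft_force: [0.5, 0.5, -1.2]
grip_width: 0.0135
t 8.65 eef [ 0.5077 -0.2515  0.1261] s mm 2.54 lat 0.03 shift [-0.0001 -0.      0.0041] turn [-0.0004 -0.0002  0.0004] F [ 0.52  0.47 -1.21] Tq [ 0.     0.055 -0.052] w 0.0135
```

```bash
python3 -m crank '0 0 .001 0 0 0 1;0 0 .001 0 0 0 1;0 0 0 0 0 0 1'; python3 st.py 2.45 .122;  python3 -m crank '0 0 .001 0 0 0 1;0 0 0 0 0 0 1'; python3 st.py 2.45 .122
```

```text
clock: 8.9
eef_pos: [0.5076, -0.2515, 0.1238]
tool_rot: [0.668, 0.744, -0.0, -0.0]
ft_force: [0.1, 0.1, -1.6]
grip_width: 0.0136
t 8.9 eef [ 0.5076 -0.2515  0.1238] s mm 2.55 lat 0.01 shift [-0.0001 -0.      0.0018] turn [-0.0006 -0.0003  0.0004] F [ 0.05  0.09 -1.61] Tq [ 0.041 -0.017  0.006] w 0.0136
clock: 9.07
eef_pos: [0.5076, -0.2515, 0.1226]
tool_rot: [0.668, 0.744, -0.0, -0.0]
ft_force: [0.8, 0.2, -2.2]
grip_width: 0.0131
t 9.0667 eef [ 0.5076 -0.2515  0.1226] s mm 2.56 lat -0.04 shift [-0.0001  0.      0.0006] turn [-0.0007 -0.0004  0.0003] F [ 0.81  0.2  -2.24] Tq [ 0.018 -0.011 -0.01 ] w 0.0131
```

```bash
for i in 1 2 3; do python3 -m crank '0 0 .0005 0 0 0 1;0 0 0 0 0 0 1'|sed -n 2,4p; done; python3 st.py 2.45 .12
```

```text
eef_pos: [0.5077, -0.2515, 0.1222]
tool_rot: [0.668, 0.744, -0.0, -0.0]
ft_force: [1.0, 0.7, -2.1]
eef_pos: [0.5078, -0.2516, 0.122]
tool_rot: [0.668, 0.744, -0.0, -0.0]
ft_force: [0.3, 0.1, -0.9]
eef_pos: [0.5079, -0.2516, 0.122]
tool_rot: [0.668, 0.744, 0.0, 0.0]
ft_force: [0.4, 1.4, -2.1]
t 9.5667 eef [ 0.5079 -0.2516  0.122 ] s mm 2.36 lat 0.28 shift [ 0.0001 -0.0003  0.002 ] turn [0.0004 0.0003 0.0003] F [ 0.38  1.41 -2.11] Tq [-0.031  0.012  0.051] w 0.0132
```

```bash
python3 -m crank '0 0 .001 0 0 0 1'|sed -n 2,4p;python3 -m crank '0 0 .0015 0 0 0 1'|sed -n 2,4p; python3 -m crank '0 0 .002 0 0 0 1'|sed -n 2,4p; python3 st.py 2.45 .12
```

```text
eef_pos: [0.5081, -0.2518, 0.1217]
tool_rot: [0.668, 0.744, 0.0, 0.001]
ft_force: [-2.4, 1.7, 9.4]
eef_pos: [0.5082, -0.2518, 0.1217]
tool_rot: [0.668, 0.744, 0.0, 0.001]
ft_force: [-4.8, 2.3, 12.7]
eef_pos: [0.5081, -0.2518, 0.1217]
tool_rot: [0.668, 0.744, 0.0, 0.002]
ft_force: [-5.5, 3.0, 13.9]
t 9.8167 eef [ 0.5081 -0.2518  0.1217] s mm 2.2 lat 0.47 shift [ 0.0003 -0.0005  0.0017] turn [0.0027 0.0019 0.0004] F [-5.46  3.02 13.95] Tq [ 0.671  1.282 -0.054] w 0.0129
```

```bash
python3 -m crank '.0002 -.0004 .001 .002 .001 0 1;0 -.0002 .001 .001 0 0 1;0 -.0002 .001 .001 0 0 1'; python3 st.py 2.45 .12
```

```text
clock: 10.07
eef_pos: [0.508, -0.2517, 0.1218]
tool_rot: [0.668, 0.744, 0.0, 0.002]
ft_force: [-1.6, 2.6, 8.4]
grip_width: 0.0128
t 10.0667 eef [ 0.508  -0.2517  0.1218] s mm 2.25 lat 0.36 shift [ 0.0002 -0.0004  0.0018] turn [0.0021 0.0023 0.0005] F [-1.59  2.65  8.42] Tq [0.484 0.594 0.008] w 0.0128
```

```bash
for i in 1 2 3; do python3 -m crank '0 -.0002 .001 .001 .001 0 1;0 -.0002 .001 .001 .001 0 1;0 -.0002 .001 .001 .001 0 1;0 -.0002 .001 .001 .001 0 1;0 -.0002 .001 .001 .001 0 1' >/dev/null; python3 st.py 2.45 .12; done
```

```text
t 10.4833 eef [ 0.508  -0.2518  0.1218] s mm 2.18 lat 0.36 shift [ 0.0003 -0.0004  0.0018] turn [ 0.0016 -0.0008  0.0008] F [-2.3   1.4   7.75] Tq [0.345 0.614 0.032] w 0.013
t 10.9 eef [ 0.5081 -0.2519  0.1218] s mm 2.02 lat 0.41 shift [ 0.0004 -0.0004  0.0018] turn [ 0.0011 -0.0038  0.0011] F [-2.42  1.52  7.55] Tq [ 0.298  0.494 -0.019] w 0.0131
t 11.3167 eef [ 0.5081 -0.2521  0.1218] s mm 1.88 lat 0.42 shift [ 0.0006 -0.0004  0.0018] turn [ 0.0005 -0.0066  0.0013] F [-2.94  1.84  6.87] Tq [0.289 0.559 0.003] w 0.0131
```

```bash
python3 -m crank '.0004 -.0004 .001 0 -.004 .001 1;.0002 -.0003 .001 0 -.003 0 1;0 -.0002 .001 0 -.001 0 1' >/dev/null; python3 st.py 2.45 .12; for i in 1 2; do python3 -m crank '.0001 -.0002 .0012 .0005 0 0 1;.0001 -.0002 .0012 .0005 0 0 1;.0001 -.0002 .0012 .0005 0 0 1;.0001 -.0002 .0012 .0005 0 0 1' >/dev/null; python3 st.py 2.45 .12; done
```

```text
t 11.5667 eef [ 0.508  -0.2517  0.1218] s mm 2.27 lat 0.32 shift [ 0.0002 -0.0003  0.0018] turn [0.0035 0.003  0.0003] F [-2.69  1.63  7.43] Tq [0.474 0.72  0.014] w 0.0129
t 11.9 eef [ 0.5079 -0.2516  0.1217] s mm 2.38 lat 0.21 shift [ 0.0001 -0.0002  0.0017] turn [0.0054 0.0055 0.0004] F [-2.54  0.84  8.76] Tq [0.402 0.69  0.004] w 0.0131
t 12.2333 eef [ 0.5077 -0.2516  0.1218] s mm 2.45 lat 0.11 shift [ 0.     -0.0001  0.0018] turn [0.0073 0.0076 0.0004] F [-2.96  1.27  8.85] Tq [0.489 0.703 0.019] w 0.013
```

```bash
python3 -m crank '0 -.0001 .0012 .003 .003 0 1;0 -.0001 .0012 .003 .003 0 1;0 -.0001 .0012 .002 .002 0 1' >/dev/null; python3 st.py 2.45 .12; for i in 1 2; do python3 -m crank '0 -.0001 .0012 .001 .0006 0 1;0 -.0001 .0012 .001 .0006 0 1;0 -.0001 .0012 .001 .0006 0 1' >/dev/null; python3 st.py 2.45 .12; done
```

```text
t 12.4833 eef [ 0.5081 -0.2518  0.1217] s mm 2.21 lat 0.39 shift [ 0.0002 -0.0004  0.0017] turn [0.0023 0.0013 0.0006] F [-3.2   1.47  8.79] Tq [0.41  0.7   0.051] w 0.0132
t 12.7333 eef [ 0.5081 -0.2518  0.1217] s mm 2.16 lat 0.43 shift [ 0.0003 -0.0004  0.0017] turn [0.0016 0.0005 0.0006] F [-3.19  1.11  8.28] Tq [ 0.404  0.71  -0.023] w 0.0133
t 12.9833 eef [ 0.5081 -0.2518  0.1217] s mm 2.14 lat 0.45 shift [ 0.0003 -0.0005  0.0017] turn [ 0.001  -0.      0.0007] F [-3.73  1.91  9.44] Tq [ 0.409  0.706 -0.042] w 0.013
```

Flat and stable at this setting; hold it for another full second.

```bash
for i in 1 2; do python3 -m crank '0 0 .0012 .0007 .0005 0 1;0 0 .0012 .0007 .0005 0 1;0 0 .0012 .0007 .0005 0 1;0 0 .0012 .0007 .0005 0 1;0 0 .0012 .0007 .0005 0 1;0 0 .0012 .0007 .0005 0 1;0 0 .0012 .0007 .0005 0 1' >/dev/null; python3 st.py 2.45 .12; done
python3 -c "
from h import *
a=save('wrist','w6');b=save('scene','s6')
c=cv2.resize(b[170:270,350:450],(400,400),interpolation=cv2.INTER_CUBIC); d=cv2.resize(a[100:340,200:440],(400,400),interpolation=cv2.INTER_CUBIC)
cv2.imwrite('pics/c6.png',np.hstack([c,d])[:,:,::-1])"
```

```text
t 13.5667 eef [ 0.5082 -0.2518  0.1217] s mm 2.13 lat 0.5 shift [ 0.0003 -0.0005  0.0017] turn [ 0.0002 -0.0004  0.0009] F [-2.72  2.04  9.55] Tq [ 0.36   0.782 -0.051] w 0.0133
t 14.15 eef [ 0.5082 -0.2519  0.1218] s mm 2.09 lat 0.57 shift [ 0.0004 -0.0006  0.0018] turn [-0.0004 -0.0007  0.0009] F [-3.22  0.8   8.63] Tq [0.408 0.716 0.034] w 0.0129
```

View pics/c6.png

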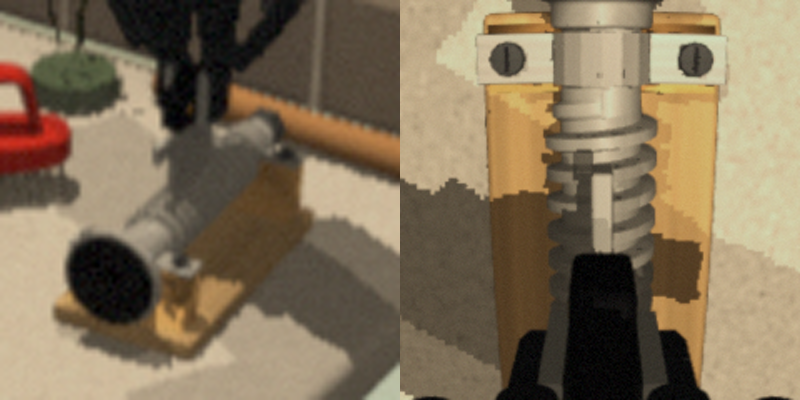

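```bash
cp st.py rt.py; sed -i 's/radians(96.1)/radians(87.3)/; s/\[.5079,-.2540,0\]/[.4572,.0568,0]/; s/\[.5079,-.254,0\]/[.4572,.0568,0]/g' rt.py; python3 -m crank '0 0 -.002 0 0 0 1;0 0 -.006 0 0 0 1;0 0 -.008 0 0 0 1;0 0 -.015 0 0 0 1;0 0 -.02 0 0 0 1;0 0 -.02 0 0 0 1;0 0 0 0 0 .05 1;0 0 0 0 0 .05 1;0 0 0 0 0 .05 1;0 0 0 0 0 0 1'; python3 rt.py 0 .19
```

```text
clock: 15.08
eef_pos: [0.5086, -0.2522, 0.1966]
tool_rot: [0.724, 0.689, -0.001, -0.001]
ft_force: [-0.1, 0.3, -1.5]
grip_width: 0.013
t 15.0833 eef [ 0.5086 -0.2522  0.1966] s mm -306.27 lat 65.88 shift [ 0.3061 -0.0666  0.0071] turn [-0.0024 -0.0009 -0.0023] F [-0.12  0.27 -1.47] Tq [-0.036 -0.003 -0.038] w 0.013
```

```bash
python3 -m crank '.02 -.004 0 -.002 0 -.002 1;.035 -.0075 0 0 0 0 1;.035 -.0075 0 0 0 0 1;.035 -.0075 0 0 0 0 1;.035 -.0075 0 0 0 0 1;.035 -.0075 0 0 0 0 1;.035 -.0075 0 0 0 0 1;.035 -.0075 0 0 0 0 1;.02 -.005 0 0 0 0 1;.01 -.002 0 0 0 0 1;0 0 0 0 0 0 1;0 0 0 0 0 0 1'; python3 rt.py 0 .14
```

```text
clock: 16.08
eef_pos: [0.4571, 0.0556, 0.1965]
tool_rot: [0.719, 0.695, 0.001, 0.001]
ft_force: [-0.3, -0.6, -1.5]
grip_width: 0.0131
t 16.0833 eef [0.4571 0.0556 0.1965] s mm -1.19 lat -0.02 shift [ 0.0012 -0.0001  0.0565] turn [0.0026 0.0004 0.0121] F [-0.25 -0.63 -1.47] Tq [-0.005  0.048 -0.006] w 0.0131
```

```bash
python3 -m crank '.001 0 .02 .003 0 .012 1;0 0 .03 0 0 0 1;0 0 .02 0 0 0 1;0 0 .008 0 0 0 1;0 0 0 0 0 0 1;0 0 0 0 0 0 1'; python3 rt.py 0 .0743
```

```text
clock: 16.58
eef_pos: [0.461, 0.0522, 0.1183]
tool_rot: [0.725, 0.689, 0.001, 0.003]
ft_force: [0.5, -0.1, -1.2]
grip_width: 0.0135
t 16.5833 eef [0.461  0.0522 0.1183] s mm -4.4 lat 4.0 shift [ 0.0045 -0.0043  0.044 ] turn [ 0.0057  0.0016 -0.003 ] F [ 0.54 -0.14 -1.23] Tq [-0.016  0.016 -0.032] w 0.0135
```

```bash
python3 -m crank '.0045 -.0043 0 .006 .002 -.003 1;0 0 .008 0 0 0 1;0 0 .008 0 0 0 1;0 0 .005 0 0 0 1;0 0 0 0 0 0 1;0 0 0 0 0 0 1'; python3 rt.py 0 .0743
```

```text
clock: 17.08
eef_pos: [0.46, 0.0567, 0.0993]
tool_rot: [0.724, 0.69, 0.003, 0.002]
ft_force: [0.1, 0.5, -0.9]
grip_width: 0.0131
t 17.0833 eef [0.46   0.0567 0.0993] s mm 0.06 lat 2.83 shift [-0.0001 -0.003   0.025 ] turn [ 0.0068 -0.0017 -0.0011] F [ 0.12  0.48 -0.91] Tq [-0.006 -0.003  0.005] w 0.0131
```

```bash
python3 -m crank '0 -.003 0 .007 -.002 -.001 1;0 0 0 0 0 0 1'; python3 rt.py 0 .0743; python3 -m crank '0 -.0003 .002 .001 0 0 1;0 -.0003 .003 .001 0 0 1;0 -.0003 .002 0 0 0 1;0 0 0 0 0 0 1'; python3 rt.py 0 .0743
```

```text
clock: 17.25
eef_pos: [0.4568, 0.0569, 0.0993]
tool_rot: [0.723, 0.69, -0.0, -0.0]
ft_force: [0.4, 0.7, -2.6]
grip_width: 0.0129
t 17.25 eef [0.4568 0.0569 0.0993] s mm 0.13 lat -0.44 shift [-0.0001  0.0005  0.025 ] turn [-0.0009  0.0005  0.0002] F [ 0.37  0.73 -2.62] Tq [-0.015 -0.024 -0.007] w 0.0129
clock: 17.58
eef_pos: [0.4563, 0.0572, 0.0924]
tool_rot: [0.723, 0.69, -0.001, -0.0]
ft_force: [-0.9, 0.1, -1.3]
grip_width: 0.0132
t 17.5833 eef [0.4563 0.0572 0.0924] s mm 0.37 lat -0.93 shift [-0.0004  0.001   0.0181] turn [-0.0016  0.0003  0.0006] F [-0.89  0.12 -1.32] Tq [-0.038 -0.008 -0.023] w 0.0132
```

```bash
python3 -m crank '-.0004 .001 .001 -.0015 0 0 1;0 0 .002 0 0 0 1;0 0 .002 0 0 0 1;0 0 .001 0 0 0 1'; python3 rt.py 0 .0743
```

```text
clock: 17.92
eef_pos: [0.4576, 0.0567, 0.0859]
tool_rot: [0.723, 0.69, 0.0, 0.0]
ft_force: [0.4, 0.7, -1.1]
grip_width: 0.0129
t 17.9167 eef [0.4576 0.0567 0.0859] s mm -0.08 lat 0.36 shift [ 0.0001 -0.0004  0.0116] turn [0.0004 0.0002 0.0005] F [ 0.41  0.73 -1.06] Tq [-0.036  0.024 -0.029] w 0.0129
```

```bash
for i in 1 2; do python3 -m crank '0 -.0003 .0015 0 0 0 1;0 0 .0015 0 0 0 1;0 0 .0015 0 0 0 1'>/dev/null; python3 rt.py 0 .0743;done
```

```text
t 18.1667 eef [0.4572 0.0567 0.0808] s mm -0.11 lat 0.04 shift [ 0.0001 -0.      0.0065] turn [0.0003 0.0002 0.0004] F [ 0.06  1.03 -1.4 ] Tq [ 0.009 -0.004 -0.031] w 0.013
t 18.4167 eef [0.4569 0.0567 0.0759] s mm -0.13 lat -0.28 shift [0.0001 0.0003 0.0016] turn [0.0004 0.0002 0.0004] F [ 0.39  0.26 -0.96] Tq [-0.002 -0.006  0.021] w 0.0133
```

```bash
python3 -m crank '0 .0002 .001 0 0 0 1;0 0 .0005 0 0 0 1'>/dev/null; python3 rt.py 0 .0743; for i in 1 2; do python3 -m crank '0 0 .0008 0 0 0 1'>/dev/null; python3 rt.py 0 .0743;done
```

```text
t 18.5833 eef [0.457  0.0567 0.0743] s mm -0.15 lat -0.15 shift [ 0.0001  0.0002 -0.    ] turn [0.0001 0.0003 0.0005] F [-2.56 -0.6   6.4 ] Tq [-0.057  0.451 -0.018] w 0.0133
t 18.6667 eef [0.457  0.0567 0.0742] s mm -0.14 lat -0.15 shift [ 0.0001  0.0002 -0.0001] turn [0.0003 0.0002 0.0004] F [-4.51 -0.92 10.81] Tq [-0.056  0.958 -0.026] w 0.0128
t 18.75 eef [0.457  0.0567 0.0743] s mm -0.13 lat -0.16 shift [ 0.0001  0.0002 -0.    ] turn [0.0006 0.0001 0.0004] F [-2.92 -0.46  7.48] Tq [-0.039  0.574  0.034] w 0.0131
```

```bash
python3 -m crank '0 0 0 0 0 0 1;0 0 0 0 0 0 .5;0 0 0 0 0 0 .2;0 0 0 0 0 0 0;0 0 0 0 0 0 -.1;0 0 0 0 0 0 -.1;0 0 0 0 0 0 -.1;0 0 0 0 0 0 -.1'; python3 rt.py 0 .0743
```

```text
clock: 19.42
eef_pos: [0.4584, 0.0568, 0.0751]
tool_rot: [0.723, 0.69, 0.001, 0.001]
ft_force: [0.1, 0.0, 0.9]
grip_width: 0.0471
t 19.4167 eef [0.4584 0.0568 0.0751] s mm 0.09 lat 1.15 shift [-0.0001 -0.0012  0.0008] turn [ 0.0036 -0.0004  0.0004] F [0.13 0.02 0.88] Tq [-0.001 -0.016  0.002] w 0.0471
```

```bash
python3 -m crank '0 -.001 -.004 .003 0 0 -.1;0 0 -.01 0 0 0 -.1;0 0 -.02 0 0 0 -.1;0 0 -.03 0 0 0 -.1;0 0 -.03 0 0 0 -.1;0 0 -.03 0 0 0 -.1;-.03 0 -.01 0 0 0 -.1;-.01 0 0 0 0 0 -.1;0 0 0 0 0 0 -.1;0 0 0 0 0 0 -.1;0 0 0 0 0 0 -.1'; python3 -c "
from h import *
a=save('wrist','w7');b=save('scene','s7')
c=cv2.resize(b[255:335,280:380],(480,384),interpolation=cv2.INTER_CUBIC); d=cv2.resize(a[80:240,250:410][:, :],(384,384))
cv2.imwrite('pics/c7.png',np.hstack([c[:,:400],d])[:,:,::-1])"
```

```text
clock: 20.33
eef_pos: [0.4531, 0.0164, 0.2156]
tool_rot: [0.723, 0.691, -0.002, -0.002]
ft_force: [0.9, -0.0, -0.3]
grip_width: 0.0472
```

View pics/c7.png

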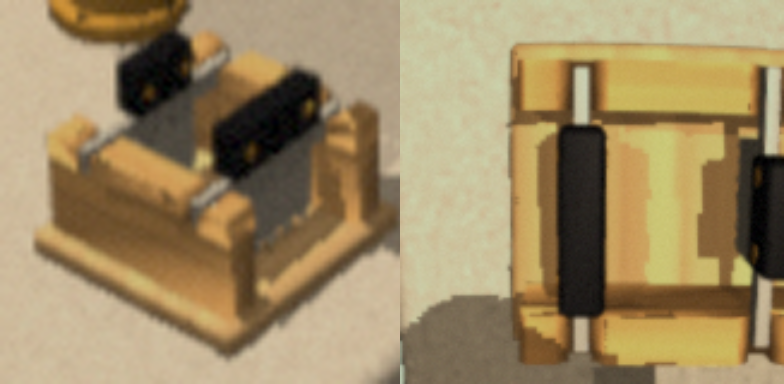

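```bash
python3 -c "
from h import *
order.job_done(); print(readout.get_obs()['clock'])"
```

```text
the job is handed in; nothing more can be done
the job is handed in; nothing more can be done
```

The coarse leaf was set on the spindle, pressed lightly, and hung back in its own notches. I handed the job in at about 20.4 s, inside the 51 s limit.

**Seating on the spindle:** I found the grooves in the wrist pictures. The teeth went in without first landing on the crests, so no feeling about was needed. They stopped with the tool at z = 0.1217 m; full depth was expected at about 0.1219 m.

**Press:** I pressed for about 4.5 s at roughly 8–11 N, with one brief reading of about 15 N, against the 25 N limit. Early in the press the tool tilted by up to 0.008 rad. I corrected that and held for a further 1.7 s with at most 0.003 rad of tilt, and within 0.001 rad for the last 1.2 s. The judgement that it sits flat rests on the tool's pose and the steady depth. The picture taken then could not show the tooth ends.

**Return to the rack:** The leaf came down on the notch floor at the same tool height it was taken from (0.0743 m), and I then let go and lifted clear. The last pictures show it upright at the bottom of its notches, with the fine leaf still in its own pair and the gripper touching nothing.

**Disagreements:** The grip's measured heights were about 2 mm off the text, which is within the camera calibration. No other check failed or disagreed. I did not compare the things behind the work before and after; the arm's path stayed clear of them.

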